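# Start the lifting screw in the cylinder head

### The arm

A 6-joint arm with a two-finger parallel gripper is mounted at the origin on the work surface. World frame = base frame: x ahead of the robot, y to its left, z up, the work surface at z = 0. Lengths are in mm, angles in rad, forces in N, time in s.
With the tool pointing down it reaches from about 350 to 725 mm from the base axis. Payload 4.3 kg.
Tool frame: the origin (TCP) lies between the finger pads; the fingertips stand 25 mm ahead of it and the grasp point (between the pads) lies 6 mm ahead of it; z points along the fingers, y is the direction in which the jaws open and shut (so a half turn about z gives the same grasp; the last joint's range is limited). The gripper opens to 85 mm and grips with 20 to 120 N. Pads are 22 mm wide; open, the fingers measure 114 mm over their backs; the gripper's body (76 mm by 85 mm) begins 54 mm behind the grasp point. The pads swing forward as they close: fully open they stand 13 mm farther back than shut.
Start: joints at [-1.328, 0.377, 0.081, 1.274, 0, 1.46], TCP at [198.69, -539.617, 256.329] pointing down, gripper open.
Joint ranges: [-2.72, 2.72], [-0.84, 1.66], [-1.02, 1.22], [-1.77, 2.12], [-1.37, 1.28], [-3.14, 3.14]. Speed limits (rad/s): [2.57, 2.57, 3.14, 3.14, 3.14, 3.14].

### API

Orientations are given as a rotation vector (axis times angle).
In Python, from workcell import status, get_image, order gives the robot as it stands.
- The arm moves only by the tool arm_command, never from a script. Its argument "rows" is text: rows parted by semicolons, each of 7 numbers parted by spaces: the shift along the world's x, y, z in m, then the turn, a rotation vector about the world's x, y, z in rad, then the opening, from 0 (shut) to 1 (fully open). In form: x y z wx wy wz claw; .... A call has exactly 8 rows; each row is the pose to reach, as a shift and turn from the pose commanded when the call began; what a row does not reach only later rows make up. A row lasts 1/8 s, in which the tool goes at most 62.5 mm and 10.7 degrees, less where a joint would pass 70% of its speed; a pose out of reach is approached as far as the arm can. A call with a gripper value outside its range is refused whole. The fingers move at their own pace and stop on an object; "grip_force" is the grip in N (left out, the last holds). Time passes only in rows, so rows that repeat a pose let the fingers close, or fill a call up. It gives the time, the measured TCP pose, the force and the opening at its end, in the units of the state.
- status.read_state(): the state, without advancing time (a new reading comes with each control period).
- get_image(name): name is "side" or "top"; returns a dict with "pixels" (420x560x3 uint8, red, green, blue), "fov_y" (degrees; the focal length in pixels is half the picture's height over the tangent of half this angle, whatever the lens; pixels are square), "cx", "cy" (the principal point, pixels), "world_to_cam" (4x4, takes a point from world to camera coordinates). Camera axes: x right, y down, z forward; pixel columns grow to the right and rows downward; lengths in mm; the calibration is good to about 2 mm. A picture is of the moment at which its call begins. There is no depth.
- order.hand_in(): hands the job in, once; it reports no verdict.
The state is a dict: "t": time; "qpos": joint angles; "qd": joint speeds; "joint_efforts": joint torques, N m; "ee_pos": TCP position; "orientation": TCP orientation; "wrist_force": force on the tool from outside, world axes, zero at the start; "torque": the same for the moment, N m; "opening": finger opening in mm.
Only numpy, scipy, OpenCV 4.12 (cv2) and the standard library are available. Lean on these libraries where they do the work, as an engineer would, in place of code of your own. Each camera call takes 0.05 s, during which the arm holds its last target. There are 200 camera calls.

### The job

Start the coarse lifting screw standing loose in the cylinder head: turn it backward (counter-clockwise from above) until you feel it drop into the thread, then turn it forward (clockwise) one full turn. Do not lift it out of the boss, and leave the wrench, pot and wooden chock alone. Finish while still gripping the screw by its bar head, holding it still.

Things in the scene. Friction and masses are not known exactly. Their poses are not given: they have to be found in the camera images.
- screw: Loose steel lifting screw, 0.3 kg, right-hand thread, 8 mm a turn, upright in the boss. Origin: on its axis at the underside of its first thread, level with bore at the start; z up. Head: a flat bar 44 mm long (x), 14 wide (y), 22 tall, from 44 to 66 mm above the origin, over a 12 mm neck (28 to 44 mm up) and a 26 mm threaded shank.
- grip (a point): Centre of the screw's bar head, 55 mm above the screw's origin, axes as the screw's; about 155 mm above the table at the start. Open fingers have room all round, and open 60 mm or more they can turn about the bar without lifting. The screw sinks at the drop if let go or pressed down lightly, not while gripped tightly at a constant height.
- bore (a point): Point on the cylinder head's upper face (100 mm above the table) on the axis of the boss, z up. At the start the screw rests on the boss's level first thread. Its mouth, not visible, lies a fifth to half a turn counter-clockwise from there: the screw drops about 6 mm anywhere in some 50 degrees of turn; a stop then soon ends the backward turn.
- rim (a point): Centre of the rim of the steel boss, 38 mm outside diameter, 7 mm above the head's face. From the drop, turned clockwise, the screw goes down 8 mm more per turn, with about 1 mm of axial play, so a tight grip must go down with it. Turned clockwise before the drop it only jams against the stop.
- head: Aluminium cylinder head, fixed on the bench, 180 mm along its x, 300 mm along its y, 100 mm tall; origin at the centre of its underside. The boss is at y = +80 mm; four valve springs (36 mm thick, 48 mm tall) stand on its upper face at x = +-35, y = -45 and -105 mm.
- wrench: Loose open-ended wrench lying on the bench, a bystander; origin under its middle.
- pot: White open pot, 90 mm wide, 100 mm tall, a bystander; origin under its centre.
- chock: Wooden chock 100 x 60 x 45 mm, a bystander; origin under its centre.
There are look-alikes about, which are no part of the job. There is more than one size of the screw; the one meant has the size given above.

How it is judged (in metres and radians):
On the way:
1. the screw has dropped into the thread mouth (4 to 7.6 mm below its start) (z of screw in the frame of bore between -0.0076 and -0.004 m), for 0.2 s.
At the end, for the whole second after the job is handed in: The screw is started: after the drop it has gone about one turn forward, so that it sits 11.6 to 16.4 mm below its starting height (nominally 14.2), upright within 0.08 rad, still, and held in the fingers with more than 3 N (z of screw in the frame of bore between -0.0164 and -0.0116 m and contact force between the fingers and screw above 3 N and linear speed of screw below 0.01 m/s and angular speed of screw below 0.15 rad/s and angle between screw's own z axis and vertical below 0.08 rad); the arm keeps its last pose, push and grip.
It fails at once if the screw is lifted more than 5 mm out of the boss (z of screw in the frame of bore above 0.005 m).
It fails at once if the wrench is disturbed (moved more than 3 cm) (distance of wrench from where it was at the start of the episode above 0.03 m).
It fails at once if the pot is disturbed (moved more than 3 cm) (distance of pot from where it was at the start of the episode above 0.03 m).
It fails at once if the chock is disturbed (moved more than 3 cm) (distance of chock from where it was at the start of the episode above 0.03 m).
It also fails if it takes over 72 s, if anything falls off the work surface, if the arm or the gripper's body presses on something with over 40 N, if the wrist force passes 120 N, or if a joint passes its speed limit or range.

## Working session

There is one attempt and no reset: what is moved stays moved. The work goes in short steps, Python scripts to look and compute and a tool call to move; the robot and the scene stay as the last step left them, time stands still between calls to the robot, and variables do not carry over. Pictures are saved under pics/ and viewed, about 8 in all and at most 12, crops included, and the job is handed in when it is done.

Besides the shell and the picture viewer there is one more tool, called after ">>>" by a JSON object that holds its "api" and its "payload", one argument or row to a line. arm_command: Moves the arm, as the interface text tells. Its arguments: {"type":"object","properties":{"rows":{"type":"string"},"grip_force":{"type":"number"}},"required":["rows"]}

```bash
mkdir -p pics; ls; cat > h.py <<'E'
import numpy as np, cv2
from workcell import status, get_image, order
def snap(n,f):
    im=get_image(n); cv2.imwrite(f,cv2.cvtColor(im["pixels"],cv2.COLOR_RGB2BGR)); np.savez(f[:-4]+'.npz',**im); return im
def K(im):
    h=im["pixels"].shape[0]; f=h/2/np.tan(np.radians(float(im["fov_y"]))/2); return f,float(im["cx"]),float(im["cy"])
def ray(im,u,v):
    f,cx,cy=K(im); T=np.array(im["world_to_cam"]); R=T[:3,:3]; o=-R.T@T[:3,3]
    return o,R.T@np.array([(u-cx)/f,(v-cy)/f,1])
def plane(im,u,v,z):
    o,d=ray(im,u,v); return o+d*(z-o[2])/d[2]
def proj(im,p):
    f,cx,cy=K(im); T=np.array(im["world_to_cam"]); c=T[:3,:3]@np.array(p)+T[:3,3]; return c[0]/c[2]*f+cx,c[1]/c[2]*f+cy
E
python3 - <<'E'
from h import *
a=snap("top","pics/top0.png"); b=snap("side","pics/side0.png")
for i in(a,b): print(i["fov_y"],i["cx"],i["cy"],np.round(i["world_to_cam"],3).tolist(), [k for k in i])
s=status.read_state(); print(s)
E
```

```text
pics
52.55293559592063 280.8301017804559 215.12318812933606 [[-0.022, -1.0, -0.01, -75.05], [-0.993, 0.023, -0.119, 611.318], [0.119, 0.007, -0.993, 1210.019], [0.0, 0.0, 0.0, 1.0]] ['pixels', 'fov_y', 'cx', 'cy', 'world_to_cam']
56.42387296363661 281.8889687426121 211.93508481648092 [[-0.999, -0.026, -0.021, 596.165], [0.002, 0.577, -0.817, 142.811], [0.034, -0.816, -0.576, 1084.086], [0.0, 0.0, 0.0, 1.0]] ['pixels', 'fov_y', 'cx', 'cy', 'world_to_cam']
{'t': 0.1, 'qpos': array([-1.32830733e+00,  3.78023854e-01,  7.97728651e-02,  1.27440256e+00,
        7.45085362e-06,  1.46051719e+00]), 'qd': array([-0.0011517 , -0.0003646 ,  0.0043863 , -0.0001514 ,  0.00042464,
        0.0005326 ]), 'joint_efforts': array([ 1.28326108e-03, -4.64693820e+01,  2.70582354e+01,  1.21022065e-02,
       -1.18307262e-04, -1.47320833e-05]), 'ee_pos': array([ 198.54954134, -539.0586304 ,  255.44011788]), 'orientation': array([-3.09102475e+00, -5.50932815e-01,  1.80923283e-04]), 'wrist_force': array([-0.58111996,  0.17397844,  0.14850374]), 'torque': array([ 0.02069967, -0.01181942, -0.03706856]), 'opening': 85.43381297214083}
```

View pics/top0.png

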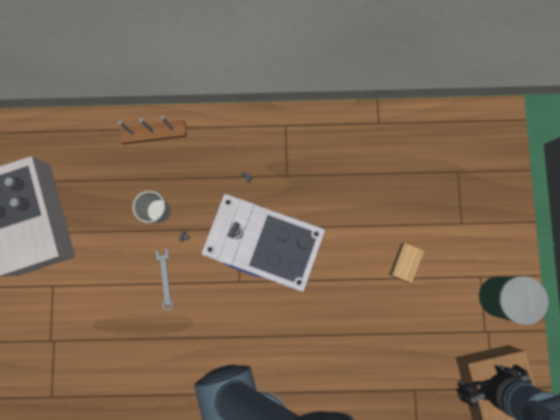

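View pics/side0.png

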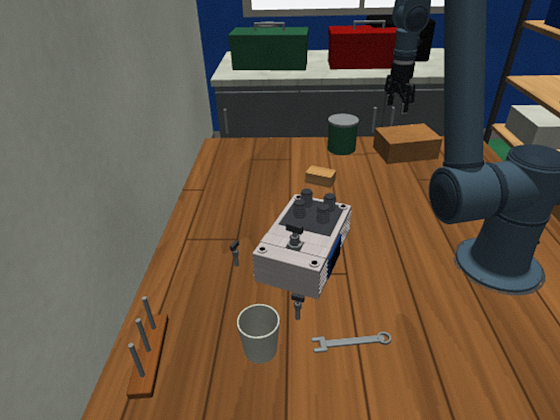

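The top view shows the cylinder head with the screw at about (235,230). The pot is at (150,207), the wrench at (165,280), and loose look-alike screws at (247,177) and (184,237). In the side view the screw is near (295,235). I'll zoom in on both views.

```bash
python3 - <<'E'
from h import *
a=cv2.imread("pics/top0.png")[190:295,195:330]; b=cv2.imread("pics/side0.png")[185:300,245:360]
a=cv2.resize(a,(500,389),interpolation=cv2.INTER_CUBIC) ; b=cv2.resize(b,None,fx=2.6,fy=3.38,interpolation=cv2.INTER_CUBIC)
b=cv2.resize(b,(299,389)); cv2.imwrite("pics/c0.png",np.hstack([a,b]))
im=dict(np.load("pics/top0.npz"))
for n,u,v in[("c1",228,199),("c2",322,231),("c3",303,288),("c4",205,250),("screw",236,230)]: print(n,plane(im,u,v,166 if n=="screw" else 100).round(1))
E
```

```text
c1 [650.6  57.3 100. ]
c2 [ 555.  -202.1  100. ]
c3 [ 400.7 -145.2  100. ]
c4 [509.9 121.8 100. ]
screw [557.5  28.2 166. ]
```

View pics/c0.png

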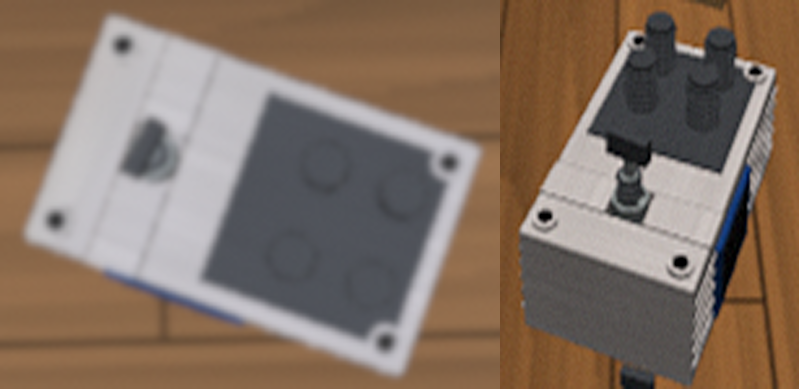

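The crop shows the dark bar head above its boss at about top pixel (234,230), with its long axis slanted. In the side view the bar's top is near (289,229). Next I'll measure the head rectangle and the bar.

```bash
python3 - <<'E'
from h import *
im=dict(np.load("pics/top0.npz")); p=im["pixels"]
c=np.array([[(125/3.704)+195-.5,45/3.704+190-.5]])  # bolts from crop for reference
mx=p.max(2).astype(int); mn=p.min(2).astype(int)
light=((mn>120)&(mx-mn<45)).astype(np.uint8); light[:, :200]=0; light[:,330:]=0; light[:190]=0; light[295:]=0
cs,_=cv2.findContours(light,cv2.RETR_EXTERNAL,cv2.CHAIN_APPROX_NONE); C=max(cs,key=cv2.contourArea)
P=np.array([plane(im,u,v,100)[:2] for u,v in C[:,0]],np.float32)
r=cv2.minAreaRect(P); print(r); box=cv2.boxPoints(r)
ctr=np.array(r[0]); e=box[1]-box[0]; e2=box[2]-box[1]; L=e if np.hypot(*e)>np.hypot(*e2) else e2; L/=np.hypot(*L); L*=np.sign(L[1])
print("head y axis",L,"boss",ctr+80*L)
print(p[220:242,226:246].mean(2).astype(int))
m=np.zeros(mx.shape,np.uint8); m[218:242,225:247]=(mx<95)[218:242,225:247]
n,l,s,cc=cv2.connectedComponentsWithStats(m); print(s,cc)
# side
si=dict(np.load("pics/side0.npz"))
b=ctr+80*L
for z in(107,155,166): print(z,proj(im,[*b,z]),proj(si,[*b,z]))
print(si["pixels"][220:250,282:308].mean(2).astype(int))
E
```

```text
((529.1181030273438, -37.97935485839844), (301.524169921875, 184.1536102294922), 68.79181671142578)
head y axis [0.3617577 0.9322722] boss [558.05871964  36.60241699]
[[191 190 191 192 192 188 185 186 188 187 191 195 199 200 202 202 201 200
  199 197]
 [190 191 191 192 190 185 180 178 171 162 163 175 187 196 200 202 202 202
  201 199]
 [190 191 192 192 187 176 169 161 144 124 125 140 162 181 194 200 201 202
  201 199]
 [191 191 193 192 182 164 151 139 117  97  94 105 126 154 180 194 200 201
  200 196]
 [192 192 193 189 175 155 140 124 102  87  84  86  97 127 165 187 196 198
  197 191]
 [192 193 192 185 167 148 132 113  94  86  82  80  86 116 154 178 191 193
  192 185]
 [193 194 192 179 156 136 120 101  88  83  81  78  88 119 149 170 183 185
  180 175]
 [194 194 189 171 144 123 105  91  85  82  79  77  93 124 148 164 176 179
  172 168]
 [194 193 183 160 132 110  95  86  83  81  76  77  93 120 141 155 166 175
  172 171]
 [194 191 177 150 121 100  89  84  83  79  78  85  95 110 131 143 152 166
  172 178]
 [194 187 168 139 110  92  85  84  81  76  84  99 101 104 122 135 141 158
  173 185
[... 4039 characters left out ...]
52  59 105
  129 136 101  83 156 185 187 185]
 [197 194 190 199 176 102 119 121  60  40  39  41  44  36  42  50 114 152
  157 116  81 151 188 191 190 190]
 [200 191 197 194 131  53  72 109 124  97  55  43  45  40  38  64 122 150
  128  67 111 181 194 192 188 188]
 [172 189 205 167  93  49  38  66 114 129 126 114 106 111 118 115 115 107
   68  45 154 194 192 191 189 193]
 [158 147 146 107  59  57  46  43  59  91 103  97  96  92 104  99  84  60
   35  98 176 192 190 188 188 187]
 [182 163 167 164 137  86  49  36  40  43  48  53  55  51  54  53  50  46
   53 152 195 192 190 189 189 190]
 [186 191 196 201 190 169 167 165 135  86  55  45  48  50  54  54  53  41
  105 178 197 192 186 189 185 192]]
```

```bash
python3 - <<'E'
from h import *
im=dict(np.load("pics/top0.npz")); p=im["pixels"].mean(2)
for t in(86,92,100):
    m=np.zeros(p.shape,np.uint8); m[218:242,225:247]=(p<t)[218:242,225:247]
    n,l,s,_=cv2.connectedComponentsWithStats(m); k=1+np.argmax(s[1:,4]); v,u=np.where(l==k)
    P=np.array([plane(im,a,b,166)[:2] for a,b in zip(u,v)],np.float32)
    w,V=np.linalg.eigh(np.cov(P.T)); d=V[:,1]
    print(t,len(P),P.mean(0),np.sqrt(12*w),"yaw",np.degrees(np.arctan2(d[1],d[0])),cv2.minAreaRect(P))
si=dict(np.load("pics/side0.npz"))
A=plane(si,285,224.5,166);B=plane(si,302.5,228,166);print(A,B,np.linalg.norm(A-B),np.degrees(np.arctan2(*(A-B)[1::-1])))
# direction triangulation of the boss ring top centre, side
print(plane(si,295.5,246,107))
from scipy.spatial.transform import Rotation as R
s=status.read_state(); print(R.from_rotvec(s["orientation"]).as_matrix().round(3))
E
```

```text
86 45 [556.82324   33.343666] [ 9.99793559 31.63302089] yaw 152.9405946037391 ((557.3310546875, 32.92100143432617), (10.59224796295166, 32.67892837524414), 62.78165054321289)
92 64 [557.1442    33.906387] [12.99298689 34.50090542] yaw 151.75731588891207 ((557.640380859375, 32.630348205566406), (13.994285583496094, 33.943931579589844), 58.398372650146484)
100 83 [557.2688   33.42416] [16.8575674  35.74236485] yaw 151.58047351779868 ((556.4578857421875, 30.866024017333984), (20.656513214111328, 36.67795944213867), 57.350181579589844)
[584.22700849  39.82384423 166.        ] [540.91086315  54.15284265 166.        ] 45.62464951502963 -18.304236227944244
[558.1558227   52.65749903 107.        ]
[[ 0.938  0.345 -0.   ]
 [ 0.345 -0.938  0.002]
 [ 0.    -0.002 -1.   ]]
```

Boss axis is at about (558, 36). The bar's long axis is at about -25°, from both views: the top PCA gives -28° and the side front edge -18 to -23°. I'll fly above it and turn the tool +135°, so tool x lies at 155° and joint 6 stays near 0.5.

>>> {"api": "arm_command", "payload": {
  "rows": "0.0225 0.036 0 0 0 0.147 1; 0.045 0.072 0 0 0 0.294 1; 0.0675 0.108 0 0 0 0.441 1; 0.09 0.144 0 0 0 0.588 1; 0.1125 0.18 0 0 0 0.735 1; 0.135 0.216 0 0 0 0.882 1; 0.1575 0.252 0 0 0 1.029 1; 0.18 0.288 0 0 0 1.178 1",
  "grip_force": 25
}}

```text
t: 1.1
ee_pos: [379.0, -250.2, 256.0]
orientation: [-2.26, -2.182, -0.0]
wrist_force: [0.1, -0.6, -0.2]
opening: 85.3
```

>>> {"api": "arm_command", "payload": {
  "rows": "0.0225 0.036 0 0 0 0.147 1; 0.045 0.072 0 0 0 0.294 1; 0.0675 0.108 0 0 0 0.441 1; 0.09 0.144 0 0 0 0.588 1; 0.1125 0.18 0 0 0 0.735 1; 0.135 0.216 0 0 0 0.882 1; 0.1575 0.252 0 0 0 1.029 1; 0.179 0.2876 0 0 0 1.178 1"
}}

```text
t: 2.1
ee_pos: [558.0, 37.3, 255.8]
orientation: [-0.667, -3.069, 0.0]
wrist_force: [-0.4, -0.4, -0.4]
opening: 85.6
```

>>> {"api": "arm_command", "payload": {
  "rows": "0 -0.001 -0.015 0 0 0 1; 0 -0.001 -0.03 0 0 0 1; 0 -0.001 -0.045 0 0 0 1; 0 -0.001 -0.06 0 0 0 1; 0 -0.001 -0.07 0 0 0 1; 0 -0.001 -0.08 0 0 0 1; 0 -0.001 -0.088 0 0 0 1; 0 -0.001 -0.095 0 0 0 1"
}}

```text
t: 3.1
ee_pos: [557.8, 35.0, 161.0]
orientation: [0.674, 3.068, 0.0]
wrist_force: [0.3, -0.0, -0.3]
opening: 85.4
```

```bash
python3 - <<'E'
from h import *
a=snap("top","pics/top1.png"); b=snap("side","pics/side1.png")
A=cv2.resize(cv2.imread("pics/top1.png")[180:290,180:290],(400,400),interpolation=cv2.INTER_CUBIC)
B=cv2.resize(cv2.imread("pics/side1.png")[185:265,255:335],(400,400),interpolation=cv2.INTER_CUBIC)
cv2.imwrite("pics/c1.png",np.hstack([A,B])); s=status.read_state(); print(s["ee_pos"],s["wrist_force"],s["qpos"])
E
```

```text
[557.23229728  35.03354983 160.55144008] [-0.30837229 -0.36889426 -0.77757567] [-5.08664783e-02  3.89762482e-01 -1.53118178e-01  1.02907680e+00
  7.16127867e-05  3.81907114e-01]
```

View pics/c1.png

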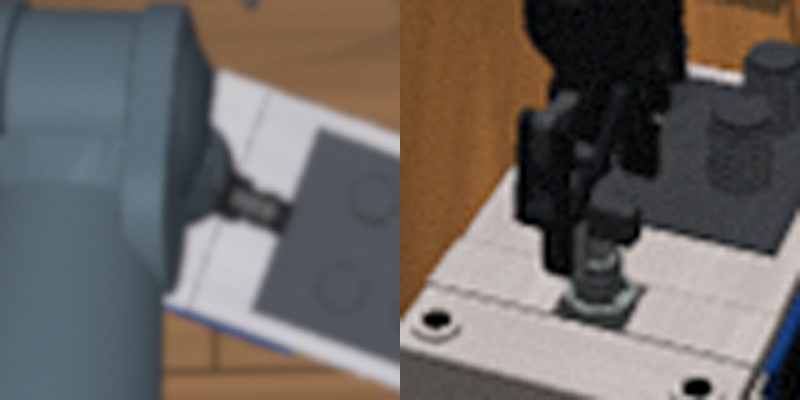

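The crop shows the near finger at about side pixel (285,225), standing in front of and left of the bar. The bar (298,228) lies between the fingers, clear of contact. Closing gently now.

>>> {"api": "arm_command", "payload": {
  "rows": "0 0 0 0 0 0 0.6; 0 0 0 0 0 0 0.4; 0 0 0 0 0 0 0.3; 0 0 0 0 0 0 0.2; 0 0 0 0 0 0 0.1; 0 0 0 0 0 0 0; 0 0 0 0 0 0 0; 0 0 0 0 0 0 0",
  "grip_force": 25
}}

```text
t: 4.2
ee_pos: [558.4, 36.3, 161.8]
orientation: [0.673, 3.068, 0.005]
wrist_force: [0.8, 4.6, 1.8]
opening: 13.6
```

```bash
python3 -c "
from h import *
s=status.read_state(); print(s['ee_pos'],s['wrist_force'],s['torque'],s['opening'])"
```

```text
[558.35695153  36.33701607 161.78332874] [0.80375677 4.55675729 1.8030728 ] [ 1.22608728 -0.31824603 -0.04932119] 13.638120018559833
```

Gripped at 13.6 mm. Now I'll turn counter-clockwise while pressing down lightly, and relieve the +y side load.

>>> {"api": "arm_command", "payload": {
  "rows": "0 0.001 -0.001 0 0 0.06 0; 0 0.0015 -0.002 0 0 0.15 0; 0 0.0015 -0.003 0 0 0.25 0; 0 0.0015 -0.003 0 0 0.35 0; 0 0.0015 -0.003 0 0 0.45 0; 0 0.0015 -0.003 0 0 0.55 0; 0 0.0015 -0.003 0 0 0.65 0; 0 0.0015 -0.003 0 0 0.7 0"
}}

```text
t: 5.2
ee_pos: [559.2, 37.3, 161.1]
orientation: [-0.421, 3.108, 0.002]
wrist_force: [-1.9, 4.8, 13.0]
opening: 13.5
```

>>> {"api": "arm_command", "payload": {
  "rows": "0 0.001 0 0 0 0.06 0; 0 0.0015 0 0 0 0.15 0; 0 0.0015 0 0 0 0.25 0; 0 0.0015 0 0 0 0.35 0; 0 0.0015 0 0 0 0.45 0; 0 0.0015 0 0 0 0.55 0; 0 0.0015 0 0 0 0.65 0; 0 0.0015 0 0 0 0.7 0"
}}

```text
t: 6.2
ee_pos: [559.2, 37.7, 161.1]
orientation: [-1.461, 2.777, -0.005]
wrist_force: [-1.8, 1.7, 13.6]
opening: 13.7
```

```bash
python3 -c "
from h import *
s=status.read_state(); print(s['ee_pos'],s['wrist_force'],s['torque'],s['opening'],s['qpos'])"
```

```text
[559.16948227  37.67723166 161.12725913] [-1.77703592  1.7042073  13.59528597] [ 0.25621556  0.48128652 -0.11926873] 13.68480581497259 [-4.55561025e-02  3.88876719e-01 -1.52899535e-01  1.02451570e+00
 -6.89837076e-04 -1.01424299e+00]
```

>>> {"api": "arm_command", "payload": {
  "rows": "0 0 0 0 0 0.05 0; 0 0 0 0 0 0.11 0; 0 0 0 0 0 0.17 0; 0 0 0 0 0 0.23 0; 0 0 0 0 0 0.29 0; 0 0 0 0 0 0.35 0; 0 0 0 0 0 0.4 0; 0 0 0 0 0 0.4 0"
}}

```text
t: 7.2
ee_pos: [559.2, 37.6, 161.1]
orientation: [-1.983, 2.433, -0.006]
wrist_force: [-2.2, 0.7, 12.8]
opening: 13.3
```

>>> {"api": "arm_command", "payload": {
  "rows": "0 0 0 0 0 0.05 0; 0 0 0 0 0 0.11 0; 0 0 0 0 0 0.17 0; 0 0 0 0 0 0.23 0; 0 0 0 0 0 0.29 0; 0 0 0 0 0 0.35 0; 0 0 0 0 0 0.4 0; 0 0 0 0 0 0.4 0"
}}

```text
t: 8.2
ee_pos: [559.3, 37.6, 161.0]
orientation: [-2.427, 1.992, -0.007]
wrist_force: [-1.7, 1.7, 12.7]
opening: 13.8
```

>>> {"api": "arm_command", "payload": {
  "rows": "0 0 0 0 0 0.05 0; 0 0 0 0 0 0.11 0; 0 0 0 0 0 0.17 0; 0 0 0 0 0 0.23 0; 0 0 0 0 0 0.29 0; 0 0 0 0 0 0.35 0; 0 0 0 0 0 0.4 0; 0 0 0 0 0 0.4 0"
}}

```text
t: 9.2
ee_pos: [559.1, 37.5, 158.6]
orientation: [-2.775, 1.472, -0.004]
wrist_force: [5.3, 0.2, -2.1]
opening: 13.4
```

It dropped about 2.5 mm, to the end of my spring press. I'll follow it down without turning.

>>> {"api": "arm_command", "payload": {
  "rows": "0 0 -0.001 0 0 0 0; 0 0 -0.002 0 0 0 0; 0 0 -0.003 0 0 0 0; 0 0 -0.0035 0 0 0 0; 0 0 -0.004 0 0 0 0; 0 0 -0.0045 0 0 0 0; 0 0 -0.0045 0 0 0 0; 0 0 -0.0045 0 0 0 0"
}}

```text
t: 10.2
ee_pos: [559.1, 37.6, 155.2]
orientation: [-2.775, 1.471, -0.006]
wrist_force: [4.6, -1.3, 5.7]
opening: 13.8
```

```bash
python3 -c "
from h import *
s=status.read_state(); print(s['ee_pos'],s['wrist_force'],s['torque'],s['opening'],s['qpos'])"
```

```text
[559.14435495  37.57535661 155.21610218] [ 4.57478347 -1.30786925  5.67929293] [-0.08334277 -1.05825368  0.02304063] 13.822998218526745 [-4.56550355e-02  3.93784361e-01 -1.61618660e-01  1.01185290e+00
 -8.57225416e-04 -2.21238030e+00]
```

The drop is complete: -5.9 mm against the starting height, resting with 5.7 N. Now forward, clockwise, going down 1.27 mm per rad.

>>> {"api": "arm_command", "payload": {
  "rows": "0 0 -0.0001 0 0 -0.1 0; 0 0 -0.0003 0 0 -0.25 0; 0 0 -0.0005 0 0 -0.4 0; 0 0 -0.0007 0 0 -0.55 0; 0 0 -0.0009 0 0 -0.7 0; 0 0 -0.0011 0 0 -0.85 0; 0 0 -0.0013 0 0 -1.0 0; 0 0 -0.0014 0 0 -1.1 0"
}}

```text
t: 11.2
ee_pos: [559.0, 37.5, 153.8]
orientation: [-1.592, 2.706, -0.004]
wrist_force: [4.8, -0.5, 5.4]
opening: 14.0
```

>>> {"api": "arm_command", "payload": {
  "rows": "0 0 -0.0002 0 0 -0.15 0; 0 0 -0.0004 0 0 -0.3 0; 0 0 -0.0006 0 0 -0.45 0; 0 0 -0.0008 0 0 -0.6 0; 0 0 -0.001 0 0 -0.75 0; 0 0 -0.0012 0 0 -0.9 0; 0 0 -0.0014 0 0 -1.05 0; 0 0 -0.0015 0 0 -1.2 0"
}}

```text
t: 12.2
ee_pos: [558.6, 37.3, 152.3]
orientation: [0.217, 3.131, -0.002]
wrist_force: [2.3, -2.2, 6.0]
opening: 13.4
```

>>> {"api": "arm_command", "payload": {
  "rows": "0 0 -0.0002 0 0 -0.15 0; 0 0 -0.0004 0 0 -0.3 0; 0 0 -0.0006 0 0 -0.45 0; 0 0 -0.0008 0 0 -0.6 0; 0 0 -0.001 0 0 -0.75 0; 0 0 -0.0012 0 0 -0.9 0; 0 0 -0.0014 0 0 -1.05 0; 0 0 -0.0015 0 0 -1.2 0"
}}

```text
t: 13.2
ee_pos: [558.6, 38.0, 150.7]
orientation: [1.947, 2.463, 0.002]
wrist_force: [2.6, -0.3, 7.0]
opening: 13.8
```

```bash
python3 -c "
from h import *
s=status.read_state(); print(s['ee_pos'],s['wrist_force'],s['torque'],s['opening'],s['qpos'])"
```

```text
[558.58265512  37.99659994 150.73922074] [ 2.55917129 -0.34039807  7.03411061] [ 0.0199025  -0.74579876  0.11168766] 13.818917747954462 [-4.53762502e-02  3.96724012e-01 -1.69438874e-01  1.00199833e+00
 -1.68769584e-05  1.29224580e+00]
```

3.5 rad forward so far, and z is down 4.5 mm, matching 8 mm per turn. Now I'll open, turn back half a turn and regrip.

>>> {"api": "arm_command", "payload": {
  "rows": "0 0 0.0015 0 0 0 0.3; 0 0 0.0015 0 0 0 0.6; 0 0 0.0015 0 0 0 0.9; 0 0 0.0015 0 0 0 0.95; 0 0 0.0015 0 0 0 0.95; 0 0 0.0015 0 0 0 0.95; 0 0 0.0015 0 0 0.1 0.95; 0 0 0.0015 0 0 0.24 0.95"
}}

```text
t: 14.2
ee_pos: [557.7, 38.0, 150.9]
orientation: [1.626, 2.688, 0.0]
wrist_force: [0.1, -0.2, -0.3]
opening: 81.2
```

```bash
python3 - <<'E'
from h import *
b=snap("side","pics/side2.png"); s=status.read_state(); print(s['ee_pos'],s['wrist_force'],s['opening'],s['qpos'][5])
B=cv2.resize(cv2.imread("pics/side2.png")[180:270,245:345],(600,540),interpolation=cv2.INTER_CUBIC); cv2.imwrite("pics/c2.png",B)
E
```

```text
[557.69160817  38.0128775  150.96206029] [0.07666069 0.49504686 0.02448724] 81.09925706683836 1.039824054808335
```

View pics/c2.png

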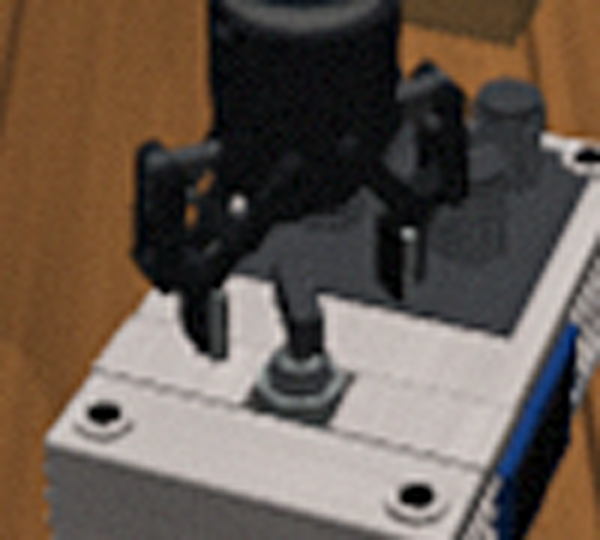

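The fingers stand clear on both sides of the bar (crop pixels (205,320) and (400,270)). The screw is upright and sunk in the boss at about (300,340). Now turning back.

>>> {"api": "arm_command", "payload": {
  "rows": "0.001 -0.0003 0 0 0 0.175 0.95; 0.001 -0.0003 0 0 0 0.35 0.95; 0.001 -0.0003 0 0 0 0.525 0.95; 0.001 -0.0003 0 0 0 0.7 0.95; 0.001 -0.0003 0 0 0 0.875 0.95; 0.001 -0.0003 0 0 0 1.05 0.95; 0.001 -0.0003 0 0 0 1.225 0.95; 0.001 -0.0003 0 0 0 1.4 0.95"
}}

```text
t: 15.25
ee_pos: [558.7, 37.7, 151.0]
orientation: [-0.487, 3.104, 0.0]
wrist_force: [0.0, -1.0, -0.3]
opening: 81.1
```

>>> {"api": "arm_command", "payload": {
  "rows": "0 0 0 0 0 0.175 0.95; 0 0 0 0 0 0.35 0.95; 0 0 0 0 0 0.525 0.95; 0 0 0 0 0 0.7 0.95; 0 0 0 0 0 0.875 0.95; 0 0 0 0 0 1.05 0.95; 0 0 0 0 0 1.225 0.95; 0 0 0 0 0 1.4 0.95"
}}

```text
t: 16.25
ee_pos: [558.7, 37.7, 151.0]
orientation: [2.372, -2.06, -0.0]
wrist_force: [1.0, -0.9, 0.1]
opening: 81.0
```

>>> {"api": "arm_command", "payload": {
  "rows": "0 0 0 0 0 0.1 0.95; 0 0 0 0 0 0.1 0.6; 0 0 0 0 0 0.1 0.4; 0 0 0 0 0 0.1 0.25; 0 0 0 0 0 0.1 0.1; 0 0 0 0 0 0.1 0; 0 0 0 0 0 0.1 0; 0 0 0 0 0 0.1 0"
}}

```text
t: 17.25
ee_pos: [558.9, 37.7, 151.0]
orientation: [-2.468, 1.944, -0.0]
wrist_force: [0.7, 0.8, 0.6]
opening: 13.7
```

```bash
python3 -c "
from h import *
s=status.read_state(); print(s['ee_pos'],s['orientation'],s['wrist_force'],s['torque'],s['opening'],s['qpos'])"
```

```text
[558.89846405  37.7262074  151.04203489] [-2.46762620e+00  1.94391251e+00 -3.83450418e-04] [0.70118326 0.83544854 0.62098792] [ 0.06544563 -0.17129917 -0.0080899 ] 13.722812926222534 [-4.58797583e-02  3.98861742e-01 -1.65327099e-01  1.00625802e+00
  6.87430742e-05 -1.85299907e+00]
```

Regripped at 13.7 mm with negligible side load. Another 2.8 rad forward.

>>> {"api": "arm_command", "payload": {
  "rows": "0 0 -0.0004 0 0 -0.1 0; 0 0 -0.0008 0 0 -0.25 0; 0 0 -0.001 0 0 -0.4 0; 0 0 -0.0012 0 0 -0.55 0; 0 0 -0.0014 0 0 -0.7 0; 0 0 -0.0016 0 0 -0.85 0; 0 0 -0.0018 0 0 -1.0 0; 0 0 -0.0019 0 0 -1.1 0"
}}

```text
t: 18.25
ee_pos: [559.2, 38.0, 149.6]
orientation: [-1.082, 2.948, 0.0]
wrist_force: [0.5, 0.8, 2.1]
opening: 13.6
```

>>> {"api": "arm_command", "payload": {
  "rows": "0 0 -0.0002 0 0 -0.15 0; 0 0 -0.0004 0 0 -0.3 0; 0 0 -0.0006 0 0 -0.45 0; 0 0 -0.0008 0 0 -0.6 0; 0 0 -0.001 0 0 -0.75 0; 0 0 -0.0012 0 0 -0.9 0; 0 0 -0.0014 0 0 -1.05 0; 0 0 -0.0015 0 0 -1.2 0"
}}

```text
t: 19.25
ee_pos: [559.4, 37.8, 148.1]
orientation: [0.773, 3.043, 0.001]
wrist_force: [1.4, 0.2, 1.7]
opening: 13.3
```

>>> {"api": "arm_command", "payload": {
  "rows": "0 0 -0.0001 0 0 -0.1 0; 0 0 -0.0002 0 0 -0.2 0; 0 0 -0.0004 0 0 -0.3 0; 0 0 -0.0005 0 0 -0.4 0; 0 0 -0.0006 0 0 -0.48 0; 0 0 -0.0006 0 0 -0.48 0; 0 0 -0.0006 0 0 -0.48 0; 0 0 -0.0006 0 0 -0.48 0"
}}

```text
t: 20.25
ee_pos: [559.5, 37.7, 147.4]
orientation: [1.467, 2.776, 0.002]
wrist_force: [2.4, 0.3, 2.6]
opening: 14.0
```

```bash
python3 - <<'E'
from h import *
b=snap("side","pics/side3.png"); s=status.read_state(); print(s['t'],s['ee_pos'],s['orientation'],s['wrist_force'],s['torque'],s['opening'],s['qpos'],s['qd'].round(4))
B=cv2.resize(cv2.imread("pics/side3.png")[150:390,200:400],(600,720),interpolation=cv2.INTER_CUBIC)[:600]; cv2.imwrite("pics/c3.png",B)
E
```

```text
20.3 [559.46230995  37.71125816 147.4142851 ] [1.46717133e+00 2.77622646e+00 1.55462203e-03] [3.63100345 0.0154281  3.60048779] [ 0.1445691  -0.67350175 -0.02133735] 13.603389315073581 [-4.59510920e-02  4.01464153e-01 -1.71342400e-01  9.96188587e-01
  2.46095383e-04  9.26386492e-01] [ 0.0005  0.0003 -0.     -0.0006 -0.0004  0.0013]
```

View pics/c3.png

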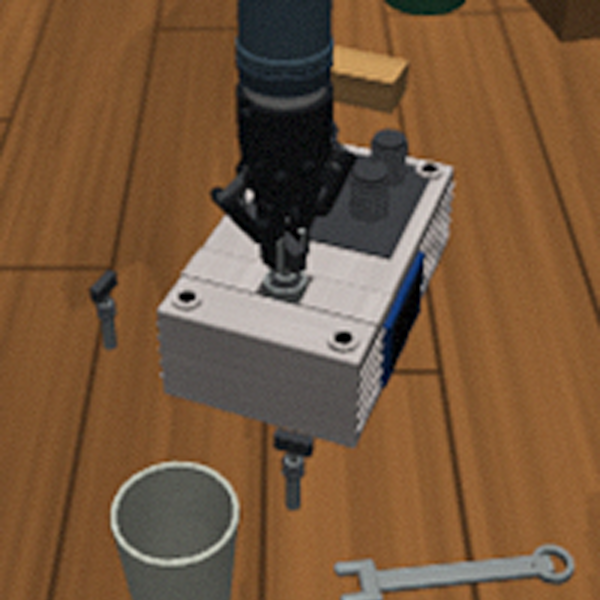

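The screw is held upright in its boss, and the pot, wrench and chock are in place. Total sink is about 5.9 + 4.5 + 3.6 = 14.0 mm. Handing in.

```bash
python3 -c "
from h import *
print(order.hand_in())"
```

```text
the job is handed in; nothing more can be done
None
```

I started the screw in its thread, turned it one full turn forward, and handed the job in at about 20 s of the 72 s allowed. No verdict was reported.

- **Backward turn:** I gripped the bar head and turned it counter-clockwise under about 13 N of downward press. It dropped at about 126–149°, and I followed it down to 5.9 mm below the start, where it rested.
- **Forward turn:** I turned it clockwise 3.5 rad, opened the fingers and went back half a turn, then regripped and turned another 2.8 rad. That makes 6.28 rad, or one turn.
- **Last checks:** The sink is about 14.0 mm (nominal 14.2), worked out from the gripper's height rather than measured on the screw. The grip was on the bar at 13.6 mm opening with a 25 N setting. The arm was still, with under 6 N at the wrist. The last picture shows the screw upright and the wrench, pot and chock apparently in their starting places.
- **Disagreement:** The first camera fixes differed by a few millimetres across the boss and up to 10° on the bar's angle. The screw's axis, as felt in the grip, was about 1.5 mm from my estimate. I corrected for that offset on the way.

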